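Fetch the salt from the back of the condiment rack

TASK

The salt is wanted at the table, but it stands in the back row of the wooden condiment rack: lift the two front-row things standing right in front of it out of the rack and stand them aside on the chopping board, then seat the salt shaker in the empty well of the small table caddy. After that put the two things back upright, each in the very well it came from. Tip nothing over, and leave the two green-capped spice jars where they are.

Things in the scene. Friction and masses are not known exactly. Their poses are not given: they have to be found in the camera images.
- rack: Fixed oak condiment rack, 150 (x) x 282 (y) x 22 mm high plus a low 14 mm steel grip at each end. Origin: centre of underside; x to its back row, y along the rows, z up. Wells, all filled, floor at z = 8 mm: three square ones in front, 68 mm wide, at (x, y) = (-31, 92), (-31, 0), (-31, -92); two round ones behind, 54 mm wide, at (35, 46), (35, -46), each behind the gap of two front wells.
- board: Chopping board of pale wood, fixed flat on the worktop, 150 (x) x 260 (y) x 18 mm thick, with a 22 mm hanging hole at (0, 112) mm. Origin: centre of underside; y along its length, z up. Empty at the start: the place to stand things aside. In front of the rack, to the left or the right.
- caddy: Small fixed oak table caddy, 80 (x) x 184 (y) x 22 mm high plus a low 14 mm steel grip at each end. Origin: centre of underside; y along its length, z up. Two round wells 54 mm wide, floor at z = 8 mm: the empty one at (0, 52) mm, the other at (0, -52) mm with a spice jar in it. In front of the rack, on the side where the board is not.
- vinegar: Vinegar bottle of amber glass with a plain pale label, round, 58 mm wide up to 80 mm, then narrowing to a black screw cap 39 mm in diameter (thin brass ring at its foot) from 112 to 148 mm, its top; about 0.4 kg. In the rack's front row. Origin: centre of the underside; z up.
- pepper_mill: Turned wooden pepper mill, round, 170 mm high, 58 mm wide at the body (up to 122 mm), head about 49 mm wide from 123 to 159 mm, small knob on top. About 0.18 kg. In the rack's front row. Origin: centre of the underside; z up. The head does not turn.
- honey_jar: Honey jar with dark label and a pale screw lid, 58 mm (x) x 62 mm (y) x 99 mm high, lid 57 mm in diameter from 88 to 99 mm; about 0.45 kg. In the rack's front row. Origin: centre of the underside; z up.
- salt_shaker: Small round salt shaker, greyish body and pale domed top with small holes, 90 mm high, 44 mm wide, narrowing to about 34 mm at the top from 74 mm up; 0.1 kg. The thing to fetch, in one of the rack's two back wells. Origin: centre of the underside; z up.
- spice_back: Round spice jar with a green cap, 46 mm wide, 106 mm high, standing in the rack's other back well. Leave it there. Origin: centre of the underside; z up.
- spice_caddy: Round spice jar with a green cap, 46 mm wide, 106 mm high, standing in the caddy's occupied well. Leave it there. Origin: centre of the underside; z up.
Things that resemble listed ones, but are neither listed nor needed, are in the scene too. Leave any orange or turquoise look-alike of the salt_shaker alone. There is more than one size of the pepper_mill; the one meant has the size given above.

How it is judged:
By the outcome, as a careful person would: the job done as asked, in the order asked, and still so for the second after the job is handed in, with the robot touching nothing.
It also fails if it takes over 131 s, if anything falls off the work surface, if the arm or the gripper's body presses on something with over 40 N, if the wrist force passes 120 N, or if a joint passes its speed limit or range.

ROBOT

A 6-joint arm with a two-finger parallel gripper is mounted at the origin on a cart in front of the work surface, level with it; the furniture and walls round the work are solid. World frame = base frame: x ahead of the robot, y to its left, z up, the work surface at z = 0. Lengths are in mm, angles in rad, forces in N, time in s.
With the tool pointing down it reaches from about 275 to 825 mm from the base axis. Payload 4.9 kg.
Tool frame: the origin (TCP) lies at the very end of the fingers, on their centre line; the grasp point (between the pads) lies 19 mm behind it; z points along the fingers, y is the line along which they close (so a half turn about z gives the same grasp; the last joint's range is limited). The gripper opens to 85 mm and grips with 20 to 120 N. Pads are 22 mm wide; open, the fingers measure 114 mm over their backs; the gripper's body (76 mm by 85 mm) begins 54 mm behind the grasp point. The pads swing forward as they close: fully open they stand 13 mm farther back than shut.
Start: joints at [1.144, 0.326, -0.193, 1.052, 0, 1.437], TCP at [158.743, 526.611, 231.281] pointing down, gripper open.
Joint ranges: [-2.65, 2.65], [-0.97, 1.79], [-1.3, 1.35], [-1.93, 2.1], [-1.47, 1.37], [-3.14, 3.14]. Speed limits (rad/s): [2.57, 2.57, 3.14, 3.14, 3.14, 3.14].

INTERFACE

Orientations are given as [roll, pitch, yaw] about the fixed x, y, z axes, in that order (R = Rz(yaw) Ry(pitch) Rx(roll)).
In Python, from bench import bot, solve_ik, imaging gives the robot as it stands. Calls block until the motion is done:
- bot.move_ptp(position, orientation): joint-space move of the TCP to a pose.
- bot.movel(position, rot=None, max_speed=150, threshold=None): straight line of the TCP; rot=None keeps the orientation; max_speed is the mean speed in mm/s. With threshold (N) it stops when the force on the tool has changed by that much, and returns True; else False.
- bot.move_j(angles): joint-space move.
- bot.grip(opening, effort=None): opening from 0.0 (shut) to 1.0 (fully open); effort is the grip in N (None keeps the last); returns when the fingers have stopped.
- bot.dwell(seconds).
- solve_ik(position, orientation): joint angles nearest the present ones, or None.
- bot.get_state(): the state.
- imaging.capture(name): name is "side" or "top" or "wrist"; returns the picture (400x640x3 uint8, blue, green, red); there is no depth.
- imaging.camera_model(name): a dict with "K" (3x3 intrinsics, pixels), "position" and "rotation" of the camera in the world. Camera axes: x right, y up, looking along -z (the intrinsics and any distortion apply to the point x, -y, -z); pixel columns grow to the right and rows downward; lengths in mm; the calibration is good to about 2 mm. A picture is of the moment at which its call begins: read the wrist's pose just before it. camera_model takes no time and is no camera call; for the wrist camera it gives the pose at the moment of the call.
A pose or a line that the arm cannot do raises bot.IKError and nothing moves.
- bot.sign_off(): hands the job in; it is judged then, once.
The state is a dict: "t": time; "qpos": joint angles; "joint_velocities": joint speeds; "effort": joint torques, N m; "tcp_pos": TCP position; "orientation": TCP orientation; "contact_force": force on the tool from outside, world axes, zero at the start; "wrist_torque": the same for the moment, N m; "opening": opening from 0.0 (shut) to 1.0 (fully open); "gripper_force": force on a finger pad.
Only numpy, scipy, OpenCV 4.12 (cv2) and the standard library are available. Lean on these libraries where they do the work, as an engineer would, in place of code of your own. Each camera call takes 0.05 s, during which the arm holds its last target. There are 200 camera calls.

## Working session

There is one attempt and no reset: what is moved stays moved. The work goes in short steps, each a Python script; the robot and the scene stay as the last script left them, time stands still between calls to the robot, and variables do not carry over. Pictures are saved under pics/ and viewed, at most 14 in all, crops included, and the job is handed in when it is done.

```bash
ls; mkdir -p pics; python3 - <<'E'
from bench import bot, imaging
import cv2
for n in("top","side"):
    cv2.imwrite(f"pics/{n}0.png",imaging.capture(n)); m=imaging.camera_model(n); print(n,m)
print(bot.get_state())
E
```

```text
pics
top {'K': array([[510.14805417,   0.        , 317.53035927],
       [  0.        , 510.14805417, 190.43256109],
       [  0.        ,   0.        ,   1.        ]]), 'position': array([ 439.11474569,  -37.33893795, 1248.55680885]), 'rotation': array([ 7.56421035e-02,  1.16833430e-03, -1.58911030e+00])}
side {'K': array([[385.80951753,   0.        , 321.48890062],
       [  0.        , 385.80951753, 198.88814326],
       [  0.        ,   0.        ,   1.        ]]), 'position': array([320.09357482, 470.67216679, 825.63404629]), 'rotation': array([ 0.6205699 , -0.01037868, -2.72674877])}
{'t': 0.1, 'qpos': array([ 1.14380536e+00,  3.26866068e-01, -1.93483316e-01,  1.05200025e+00,
       -1.36308255e-05,  1.43662377e+00]), 'joint_velocities': array([-0.00029098, -0.00166745,  0.00251432, -0.0008078 , -0.0002137 ,
        0.0004542 ]), 'effort': array([ 4.21110635e-04, -4.44239187e+01,  2.63038123e+01,  7.90664228e-03,
       -1.42854083e-04,  6.30200404e-06]), 'tcp_pos': array([158.51938942, 526.11678673, 230.58236586]), 'orientation': array([-3.14005148e+00, -1.94277973e-04,  2.84877411e+00]), 'contact_force': array([-0.14323298, -0.07516196, -0.57276148]), 'wrist_torque': array([-0.02724821, -0.04180794, -0.01318294]), 'gripper_force': 0.0, 'opening': 1.0004964789745474}
```

View pics/top0.png

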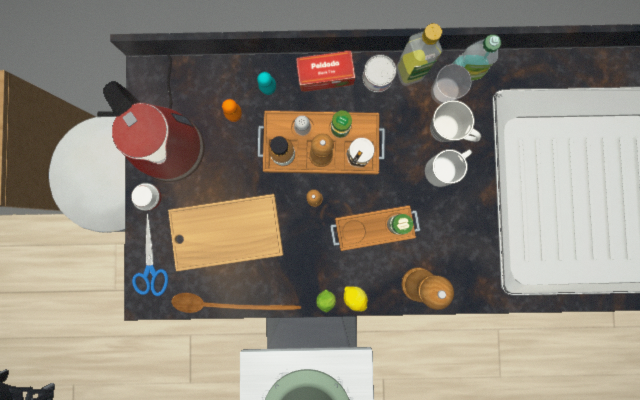

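View pics/side0.png

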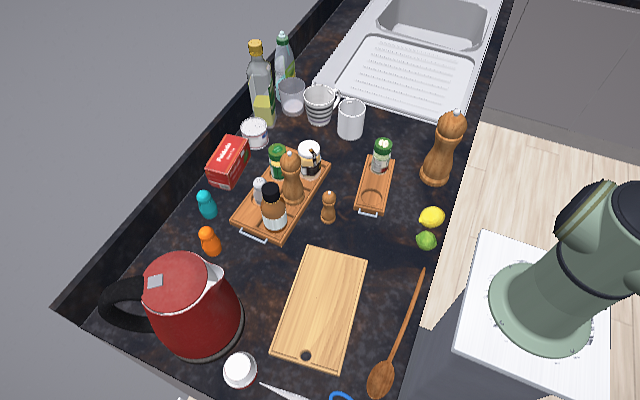

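The top view has rack around (321,142), board (226,232) and caddy (376,228). The salt is at (302,124) in the back-left well, so the vinegar (281,150) and the mill (321,150) block it. There are three mills:
- (321,150): in the rack's front row, so it's the one meant.
- (314,199): a small one on the worktop.
- (435,292): a larger one at the front edge.

The orange and turquoise shakers at (231,110) and (266,82) are decoys. I'll confirm in an enlarged crop.

```bash
cat > h.py <<'E'
import numpy as np, cv2
from scipy.spatial.transform import Rotation as R
from bench import bot, solve_ik, imaging
def cam(n):
    m=imaging.camera_model(n); return m["K"],np.array(m["position"]),R.from_euler("xyz",m["rotation"]).as_matrix()
def proj(c,P):
    K,p,r=c; q=(np.atleast_2d(P)-p)@r*[1,-1,-1]; q=q@K.T; return q[:,:2]/q[:,2:]
def back(c,uv,z):
    K,p,r=c; uv=np.atleast_2d(uv); d=(np.c_[uv,np.ones(len(uv))]@np.linalg.inv(K).T*[1,-1,-1])@r.T
    return p+d*((z-p[2])/d[:,2])[:,None]
E
python3 - <<'E'
from h import *
c=cam("top"); print(proj(c,[[0,0,0],[0,0,200]]))
print(back(c,[[321,142],[376,228],[226,232],[314,199]],20).round())
i=cv2.imread("pics/top0.png")
cv2.imwrite("pics/c1.png",cv2.resize(i[95:255,250:430],None,fx=3.75,fy=3.75,interpolation=3)[:600,:800])
cv2.imwrite("pics/c2.png",cv2.resize(i[190:275,160:290],None,fx=6,fy=6,interpolation=3))
E
```

```text
[[305.81325727 414.74443328]
 [303.38732387 451.31602866]]
[[ 650.  -48.   20.]
 [ 439. -176.   20.]
 [ 436.  184.   20.]
 [ 512.  -29.   20.]]
```

View pics/c1.png

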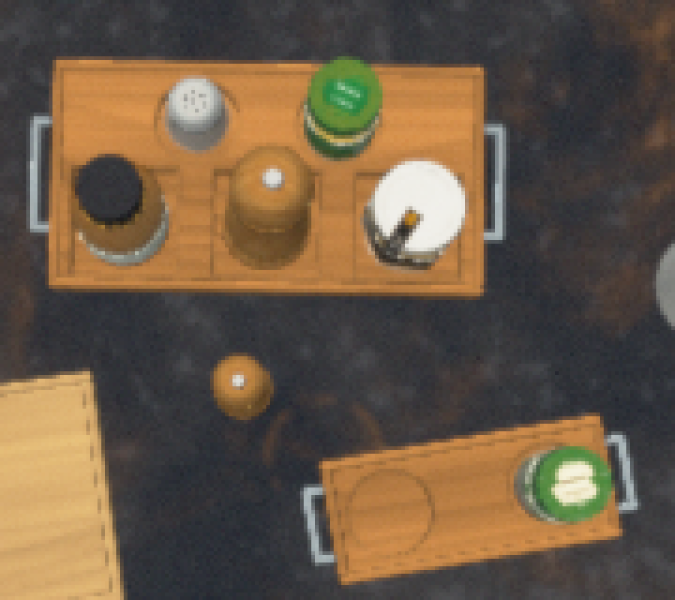

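View pics/c2.png

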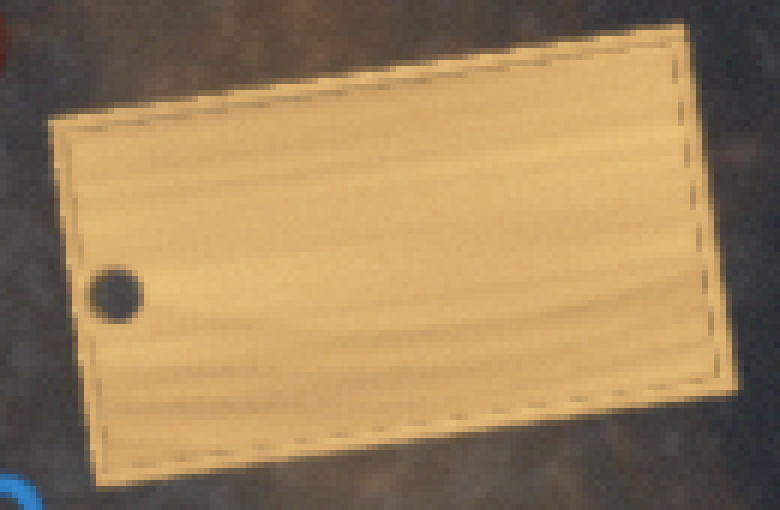

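The crop shows the salt at crop (195,110), with a perforated grey dome. The vinegar's black cap is at (110,188) and the mill at (270,190), whose full-size head fits the description. The small mill at (240,385) is a decoy. I'll fit the fixture poses from their corners.

```bash
cat >> h.py <<'E'
def fit(P2,Q2):  # rigid 2D: world Q = Rot P + t
    a,b=P2-P2.mean(0),Q2-Q2.mean(0)
    th=np.arctan2((a[:,0]*b[:,1]-a[:,1]*b[:,0]).sum(),(a*b).sum())
    M=np.array([[np.cos(th),-np.sin(th)],[np.sin(th),np.cos(th)]]); t=Q2.mean(0)-M@P2.mean(0)
    return th,M,t,np.linalg.norm(P2@M.T+t-Q2,axis=1)
E
python3 - <<'E'
from h import *
c=cam("top")
def corners(w,l): return np.array([[w,l],[w,-l],[-w,-l],[-w,l]])/2.
px=lambda a,s,o:(np.array(a)+.5)/s-.5+np.array(o)
for n,a,s,o,z,w,l in [("rack",[(53,60),(485,67),(483,295),(50,288)],3.75,(250,95),22,150,282),
 ("caddy",[(320,461),(600,415),(622,536),(341,584)],3.75,(250,95),22,80,184),
 ("board",[(50,118),(687,24),(738,393),(97,487)],6,(160,190),18,150,260)]:
    q=back(c,px(a,s,o),z)[:,:2]; th,M,t,r=fit(corners(w,l),q); print(n,th.round(4),t.round(1),r.round(1))
    if n=="rack":
        for k,p in dict(vin=(-31,92),mill=(-31,0),hon=(-31,-92),salt=(35,46),sp=(35,-46)).items(): print(k,(M@p+t).round(1))
    if n=="caddy": print((M@(0,52)+t).round(1))
for k,u,z in [("vin cap",(110,188),156),("mill knob",(272,178),178),("salt top",(194,99),98)]: print(k,back(c,px([u],3.75,(250,95)),z).round(1))
E
```

```text
rack -0.0337 [650.3 -48.2] [0.3 1.  1.1 1.8]
vin [622.4  44.7]
mill [619.3 -47.2]
hon [ 616.2 -139.2]
salt [686.8  -3.5]
sp [683.7 -95.4]
caddy 0.1472 [ 440.1 -174.2] [1.  1.3 1.2 1.1]
[ 432.4 -122.8]
board 0.1276 [436.2 186.4] [0.9 0.7 1.1 1.2]
vin cap [[622.5  44.  156. ]]
mill knob [[622.8 -49.3 178. ]]
salt top [[686.   -3.6  98. ]]
```

Object positions agree with the wells to within about 3 mm. Fingers will close along rack x, clear of the neighbours. First, check reach.

```bash
cat >> h.py <<'E'
TH=-0.0337
V=np.array([622.4,44.4]); M=np.array([621.,-48.]); S=np.array([686.5,-3.5]); C=np.array([432.4,-122.8])
BV=np.array([430.,236.]); BM=np.array([442.5,137.])
OFF=dict(V=109,M=119,S=33)   # TCP height above the thing's underside
YAW=TH+np.pi/2
O=[np.pi,0,YAW]
def go(xy,z,v=200,thr=None): return bot.movel([xy[0],xy[1],z],O,max_speed=v,threshold=thr)
def st(tag):
    s=bot.get_state(); print(tag,round(s["t"],1),s["tcp_pos"].round(1),s["contact_force"].round(1),round(s["opening"],3),round(s["gripper_force"],1))
def pick(xy,base,off,lift,eff):
    bot.grip(1.0); go(xy,base+off+70); go(xy,base+off,100); st("at")
    bot.grip(0.0,eff); st("held"); go(xy,base+off+lift,120); st("lifted")
def place(xy,base,off,lift):
    go(xy,base+off+lift,220); go(xy,base+off+30,150); hit=go(xy,base+off+4,60,15); st(f"pre {hit}")
    hit=go(xy,base+off-3,15,4); st(f"down {hit}")
def release(up=100):
    p=bot.get_state()["tcp_pos"]; bot.grip(1.0); bot.dwell(.2); go(p[:2],p[2]+up,150); st("released")
E
python3 - <<'E'
from h import *
for y in (YAW,YAW-np.pi):
  for xy,z in [((300,200),330),(V,330),(V,117),(M,260),(S,41),(S,200),(C,41),(C,200),(BV,127),(BV,300),(BM,137)]:
    q=solve_ik([*xy,z],[np.pi,0,y]); print(z,None if q is None else np.round(q,2))
E
```

```text
330 [ 0.38 -0.09 -0.42  1.24  0.    1.99]
330 [-0.05  0.43  0.22  1.35  0.    1.56]
117 [-0.05  0.55 -0.14  0.87  0.    1.56]
260 [-0.2   0.45  0.07  1.19  0.    1.41]
41 [-0.11  0.73 -0.02  0.82  0.    1.49]
200 [-0.11  0.6   0.17  1.14  0.    1.49]
41 [-0.44  0.38 -0.69  0.5   0.    1.16]
200 [-0.44  0.17 -0.49  0.91  0.    1.16]
127 [ 0.35  0.32 -0.5   0.75  0.    1.96]
300 [ 0.35  0.18 -0.21  1.18  0.    1.96]
137 [ 0.14  0.26 -0.55  0.76  0.    1.75]
330 [ 0.38 -0.09 -0.42  1.24  0.   -1.15]
330 [-0.05  0.43  0.22  1.35  0.   -1.58]
117 [-0.05  0.55 -0.14  0.87  0.   -1.58]
260 [-0.2   0.45  0.07  1.19  0.   -1.73]
41 [-0.11  0.73 -0.02  0.82  0.   -1.65]
200 [-0.11  0.6   0.17  1.14  0.   -1.65]
41 [-0.44  0.38 -0.69  0.5   0.   -1.98]
200 [-0.44  0.17 -0.49  0.91  0.   -1.98]
127 [ 0.35  0.32 -0.5   0.75  0.   -1.19]
300 [ 0.35  0.18 -0.21  1.18  0.   -1.19]
137 [ 0.14  0.26 -0.55  0.76  0.   -1.4 ]
```

```bash
python3 - <<'E'
from h import *
go((300,200),330,300); go(V,250,250); 
cv2.imwrite("pics/w1.png",imaging.capture("wrist"))
pick(V,8,OFF["V"],130,40)
cv2.imwrite("pics/s1.png",imaging.capture("side"))
E
```

```text
at 4.8 [623.1  44.4 117.8] [-0.2 -0.  -0. ] 0.997 0.0
held 5.3 [622.9  44.4 117.6] [ 0.7 -0.2  3.1] 0.444 40.5
lifted 6.5 [621.8  44.4 245.9] [-0.5  0.9 -4.9] 0.449 40.6
```

View pics/s1.png

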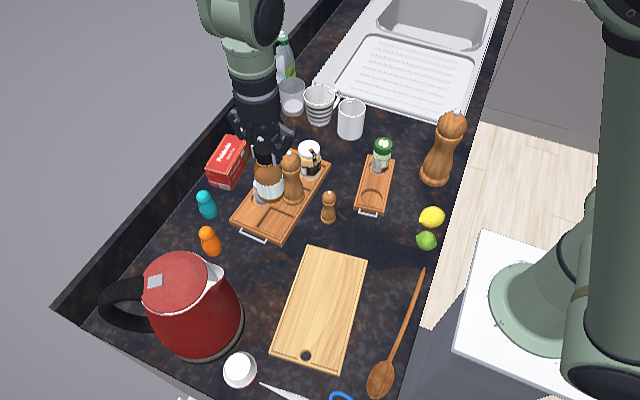

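The vinegar hangs upright in the gripper at (268,180), its front-left well (275,215) is empty, and nothing else has moved. It goes on the board next, then the mill.

```bash
python3 - <<'E'
from h import *
place(BV,18,OFF["V"],80); release()
go(M,300,250)
pick(M,8,OFF["M"],150,40)
cv2.imwrite("pics/s2.png",imaging.capture("side"))
E
```

```text
pre False 9.0 [429.8 236.  130.8] [ 1.   0.  -5.2] 0.446 40.8
down True 9.4 [430.6 236.2 127.6] [-0.1 -0.   4. ] 0.448 41.4
released 10.9 [430.1 236.  226.8] [-0.7 -0.2 -1.2] 1.001 0.0
at 14.2 [621.6 -48.1 127.8] [ 0.3 -0.5 -0.2] 1.004 0.0
held 14.6 [621.4 -48.  128.1] [-2.5  0.7  5.5] 0.543 40.3
lifted 16.0 [620.5 -47.9 276. ] [-0.5  0.9 -2.1] 0.538 41.2
```

View pics/s2.png

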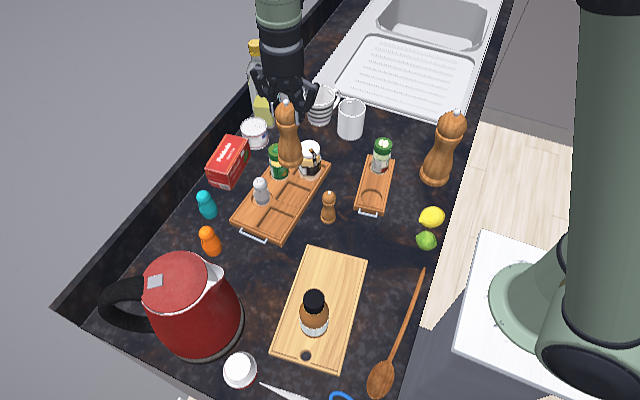

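The vinegar stands upright on the board at (314,312), the mill hangs straight at (288,130), and the salt is clear at (261,190). Next the mill goes on the board and I grasp the salt.

```bash
python3 - <<'E'
from h import *
place(BM,18,OFF["M"],130); release()
go(S,220,250)
pick(S,8,OFF["S"],150,25)
cv2.imwrite("pics/s3.png",imaging.capture("side")); cv2.imwrite("pics/t3.png",imaging.capture("top"))
E
```

```text
pre False 18.8 [442.3 137.  140.7] [-0.6  1.  -1.7] 0.546 41.2
down True 19.1 [443.2 137.3 138.1] [-0.6  0.6  5.1] 0.54 41.9
released 20.6 [442.7 137.2 237.3] [ 0.5  0.6 -0.3] 1.002 0.0
at 23.7 [687.1  -3.6  41.7] [ 0.1 -0.7  1. ] 1.0 0.0
held 24.2 [686.7  -3.5  41.9] [-2.7 -0.3  6.5] 0.455 25.0
lifted 25.6 [685.9  -3.4 189.9] [-0.3  0.2 -0.7] 0.457 24.9
```

View pics/s3.png

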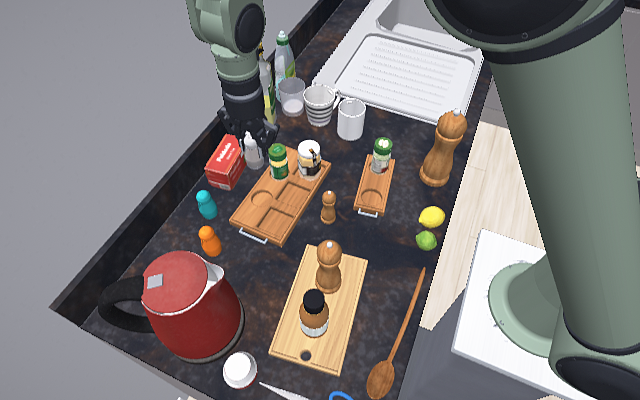

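The mill and vinegar stand on the board at (328,265) and (314,312), and the salt is held upright at (253,150). I'll seat it in the caddy. A blocked descent would show up in the final height.

```bash
python3 - <<'E'
from h import *
go(C,190,220); place(C,8,OFF["S"],100)
cv2.imwrite("pics/s4.png",imaging.capture("side")[80:300,220:480].repeat(3,0).repeat(3,1)[:600,:780])
E
```

```text
pre False 28.7 [ 432.1 -122.7   44.7] [-0.7  0.4 -1.3] 0.453 25.1
down True 29.0 [ 432.9 -123.1   41.8] [0.4 0.6 5.7] 0.454 26.0
```

View pics/s4.png

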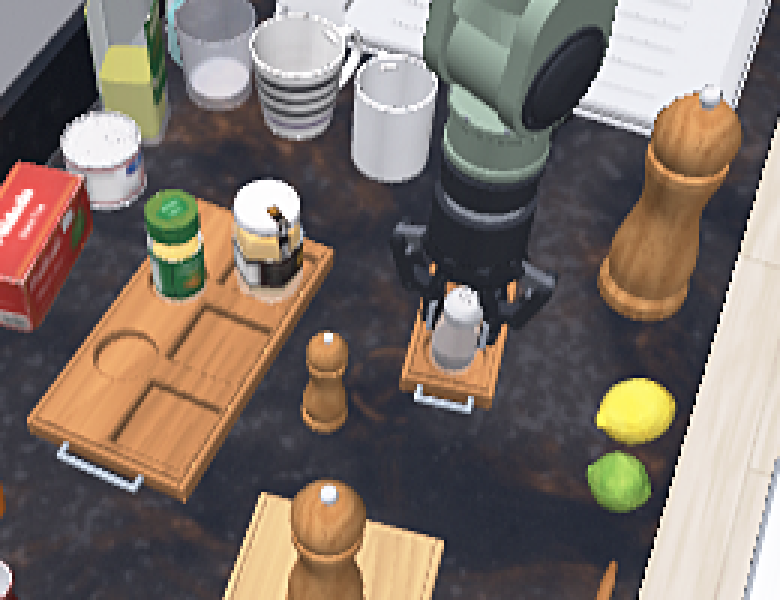

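The salt is in the caddy well, with the TCP at 41.8 against 41.9 at the pick, so it sits on the floor. I'll release it and return the mill.

```bash
python3 - <<'E'
from h import *
release(210); go(BM,255,220)
pick(BM,18,OFF["M"],130,40)
place(M,8,OFF["M"],140)
cv2.imwrite("pics/s5.png",imaging.capture("side")[80:300,220:480].repeat(3,0).repeat(3,1)[:600,:780])
E
```

```text
released 31.4 [ 432.4 -122.8  251. ] [ 0.   0.3 -0.4] 1.002 0.0
at 34.1 [443.1 137.1 137.7] [0.4 0.3 0.2] 0.998 0.0
held 34.6 [443.  137.2 137.9] [-1.4 -0.6  6.3] 0.54 40.0
lifted 35.8 [442.  136.9 266.2] [ 0.8  0.3 -1.9] 0.545 41.2
pre False 38.6 [620.8 -48.  130.6] [-0.4 -0.6 -0.9] 0.539 41.2
down True 39.0 [621.7 -48.  128.1] [-0.5  0.2  4.9] 0.543 41.8
```

View pics/s5.png

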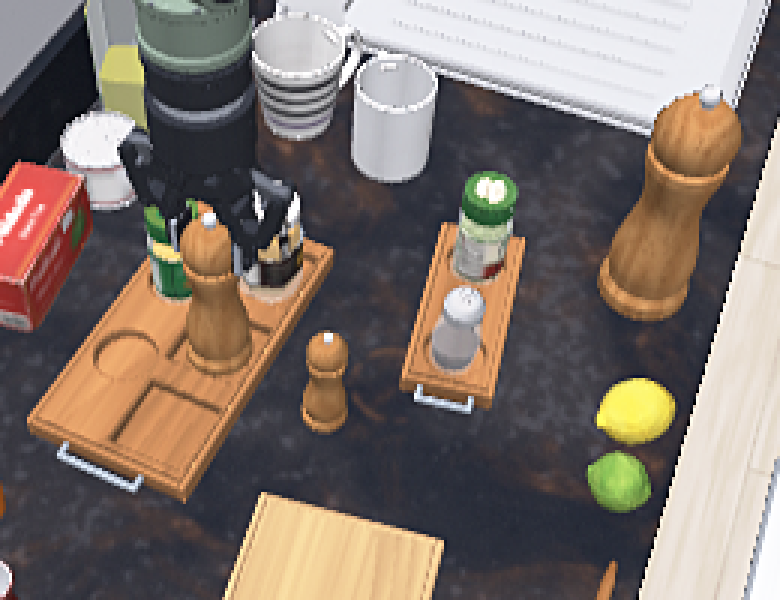

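The salt stands upright in the caddy at (457,330), and the mill is back in the middle front well at (215,330), at floor height. Now the vinegar.

```bash
python3 - <<'E'
from h import *
release(120); go(BV,240,220)
pick(BV,18,OFF["V"],110,40)
place(V,8,OFF["V"],120)
release(140); go((430,60),300,220)
bot.dwell(.3)
cv2.imwrite("pics/s6.png",imaging.capture("side")); 
cv2.imwrite("pics/t6.png",imaging.capture("top")); st("end")
E
```

```text
released 40.6 [621.1 -47.9 247. ] [-0.3 -0.4 -0.5] 0.998 0.0
at 43.8 [430.6 236.2 127.7] [ 0.2 -0.5  0.1] 1.002 0.0
held 44.3 [430.5 236.2 127.5] [-0.4 -0.3  4. ] 0.449 40.3
lifted 45.4 [429.3 235.7 236. ] [-1.3 -0.2 -5.1] 0.449 40.7
pre False 48.1 [622.2  44.4 120.6] [ 0.6  0.5 -5.3] 0.445 40.7
down True 48.4 [623.1  44.4 117.5] [0.9 0.2 4.8] 0.441 41.3
released 50.3 [622.5  44.4 256.5] [-0.2 -0.4 -1. ] 1.001 0.0
end 51.7 [430.2  59.9 299.7] [-0.1 -0.1  0.2] 1.001 0.0
```

View pics/s6.png

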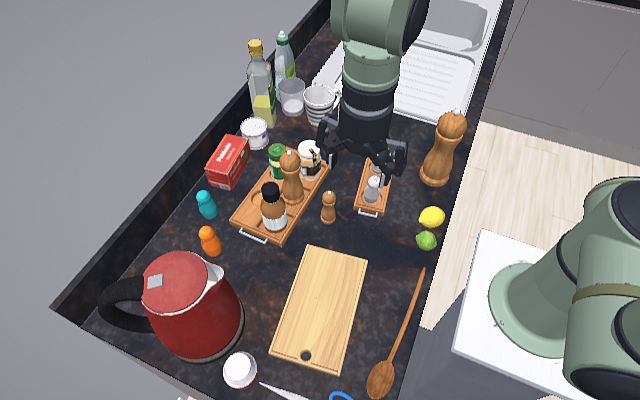

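The vinegar (272,208) and mill (290,178) are upright in their own wells, the salt is in the caddy at (373,188), the board is empty, and the gripper is clear.

```bash
python3 -c "
from h import *
print(bot.sign_off())"
```

```text
the job is handed in; nothing more can be done
None
```

The salt shaker is seated in the caddy's empty well, the vinegar and pepper mill are back upright in their own wells, nothing tipped over, and the job was handed in at about 52 s of the 131 s limit.

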